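Shim the rocking microscope

TASK

The inspection microscope leans and rocks because one of its four feet is too short. With the fingertips push the green wedge along the table, thin end first, under the short foot until that foot stands on the wedge's level top and the microscope stands level and no longer rocks, then draw the fingers back clear of everything. Only push the wedge, never lift it; do not touch the microscope with the robot or shove it from its spot, and leave the other things where they are.

Things in the scene. Friction and masses are not known exactly. Their poses are not given: they have to be found in the camera images.
- microscope: White microscope, loose, about 0.95 kg, 245 mm tall, on a cross of four arms (26 mm wide, tops at 28 mm) along its x and y, a black rubber foot 30 mm across 95 mm out on each. The +y foot is 8 mm short: at the start it leans 0.084 rad down to +y, on that foot and the two x feet, the -y foot in the air. Origin: centre of the cross at table level; z up when level.
- column (a point): Foot of the microscope's upright steel column, on the +y arm 40 mm from the centre: column 18 mm thick, with a focus block and knobs (84 mm wide along x) at 150 to 200 mm height. Keep the gripper clear of it.
- short_foot (a point): Middle of the underside of the short +y foot: on the table at the start, 8 mm above it when level. The underside is rounded (flat spot 6 mm across, rising 4.5 mm to the rim), so the thin end of the wedge slips beneath. Microscope axes.
- far_foot (a point): Middle of the underside of the -y foot, opposite the short one: 8 mm or more above the table at the start, on the table (height 0) when the microscope is level.
- wedge: Green plastic wedge, loose, 60 g, 105 mm long along its y, 50 mm wide along x. Origin: centre of its underside. The 2 mm thin end is at y = -52.5 mm and points at the short foot, 14 to 48 mm clear of it, within 12 mm sideways and 0.07 rad. The top rises to 8 mm at y = 2.5 mm and is level from there to y = 38.5 mm. The foot's middle is well placed between y = 5 and 22 mm.
- push_tab (a point): Middle of the back face of the wedge's upright push tab (60 mm wide, 30 mm tall, 14 mm thick), 15 mm above the table, at wedge y = +52.5 mm. Pushed square here the wedge slides straight along its own -y, with a few newtons while it lifts the foot; if pushed too far, the tab meets the foot and shoves the microscope. Wedge axes.
- glue_cup: Shallow cream enamel lid, 74 mm across, 17 mm tall, loose; leave alone. Origin: centre of its underside.
- sherd_b: Blue and white glazed sherd, 51 x 55 x 14 mm, loose; leave alone. Origin: centre of its underside.
- jar_honey: Glass jar with a red lid, 72 mm across, 95 mm tall, loose; leave alone. Origin: centre of its underside.
Not all that is in view belongs to the job. There is more than one size of the wedge; the job needs the largest.

How it is judged:
By the outcome, as a careful person would: the job done as asked, in the order asked, and still so for the second after the job is handed in, with the robot touching nothing.
It also fails if it takes over 45 s, if anything falls off the work surface, if the arm or the gripper's body presses on something with over 40 N, if the wrist force passes 120 N, or if a joint passes its speed limit or range.

ROBOT

A 6-joint arm with a two-finger parallel gripper is mounted at the origin on the work surface; the furniture and walls round the work are solid. World frame = base frame: x ahead of the robot, y to its left, z up, the work surface at z = 0. Lengths are in m, angles in rad, forces in N, time in s.
With the tool pointing down it reaches from about 0.325 to 1 m from the base axis. Payload 5.1 kg.
Tool frame: the origin (TCP) lies at the very end of the fingers, on their centre line; the grasp point (between the pads) lies 19 mm behind it; z points along the fingers, y is the line along which they close (so a half turn about z gives the same grasp; the last joint's range is limited). The gripper opens to 85 mm and grips with 20 to 120 N. Pads are 22 mm wide; open, the fingers measure 114 mm over their backs; the gripper's body (76 mm by 85 mm) begins 54 mm behind the grasp point. The pads swing forward as they close: fully open they stand 13 mm farther back than shut.
Start: joints at [-1.257, 0.124, 1.65, -0, 1.367, -0.083], TCP at [0.251, -0.599, 0.231] pointing down, gripper open.
Joint ranges: [-2.61, 2.61], [-1.02, 2.33], [0.03, 2.71], [-1.35, 4.49], [0.32, 2.68], [-2.91, 2.91]. Speed limits (rad/s): [2.57, 2.57, 3.14, 3.14, 3.14, 3.14].

INTERFACE

Orientations are given as a unit quaternion [w, x, y, z].
In Python, from station import env gives the robot as it stands. The module is installed in compiled form; this text tells all that it offers.
- The arm moves only by the tool step_arm, never from a script. Its argument "motion" is a list of rows, each an object of numbers: "jaw": the opening, from 0 (shut) to 1 (fully open); "x", "y", "z": the shift along the tool's x, y, z in cm; "spin": the turn about the tool's z in degrees. A call has 1 to 12 rows; each row shifts and turns the commanded pose from where the row before left it, along the tool's axes as they then stand; what a row does not reach is not made up. A row lasts 1/12 s, in which the tool goes at most 41.7 mm and 7.16 degrees, less where a joint would pass 70% of its speed; a pose out of reach is approached as far as the arm can. A call with a gripper value outside its range is refused whole. The fingers move at their own pace and stop on an object; "newtons" is the grip in N (left out, the last holds). Time passes only in rows, so rows that do not move let the fingers close. It gives the time, the measured TCP pose, the force, the opening and the grip force at its end, in the units of the state.
- env.get_obs(): the state, without advancing time (a new reading comes with each control period).
- env.read_camera(name): name is "scene" or "side" or "wrist"; returns a dict with "pixels" (480x640x3 uint8, blue, green, red), "depth" (480x640 float32, m along the optical axis (not along the pixel's ray), 0 where there is no reading), "vfov" (degrees; the focal length in pixels is half the picture's height over the tangent of half this angle, whatever the lens; pixels are square), "cx", "cy" (the principal point, pixels), "R" (3x3) and "t" (3): a world point X has camera coordinates R X + t. Camera axes: x right, y down, z forward; pixel columns grow to the right and rows downward; lengths in m; the calibration is good to about 2 mm. A picture is of the moment at which its call begins.
- env.sign_off(): hands the job in; it is judged then, once.
The state is a dict: "t": time; "q": joint angles; "dq": joint speeds; "joint_efforts": joint torques, N m; "eef_pos": TCP position; "ee_rot": TCP orientation; "wrist_force": force on the tool from outside, world axes, zero at the start; "torque": the same for the moment, N m; "opening": finger opening in m; "finger_force": force on a finger pad.
Only numpy, scipy, OpenCV 4.12 (cv2) and the standard library are available. Lean on these libraries where they do the work, as an engineer would, in place of code of your own. Each camera call takes 0.05 s, during which the arm holds its last target. There are 200 camera calls.

## Working session

There is one attempt and no reset: what is moved stays moved. The work goes in short steps, Python scripts to look and compute and a tool call to move; the robot and the scene stay as the last step left them, time stands still between calls to the robot, and variables do not carry over. Pictures are saved under pics/ and viewed, at most 10 in all, crops included, and the job is handed in when it is done.

Besides the shell and the picture viewer there is one more tool, called after "Request:" by a JSON object that holds its "fn" and its "kwargs". step_arm: Moves the arm, as the interface text tells. Its arguments: {"type":"object","properties":{"motion":{"type":"array"},"newtons":{"type":"number"}},"required":["motion"]}

```bash
mkdir -p pics
cat > h.py <<'E'
import numpy as np,cv2,pickle
from station import env
def snap(n,f):
    c=env.read_camera(n); cv2.imwrite(f'pics/{f}.png',c['pixels']); pickle.dump(c,open(f'pics/{f}.pkl','wb')); return c
def load(f): return pickle.load(open(f'pics/{f}.pkl','rb'))
def ray(c,u,v):
    f=240/np.tan(np.radians(c['vfov'])/2); d=np.array([(u-c['cx'])/f,(v-c['cy'])/f,1]); R=np.array(c['R']);return -R.T@c['t'],R.T@d
def onz(c,u,v,z):
    o,d=ray(c,u,v); return o+d*(z-o[2])/d[2]
def dep(c,u,v):
    o,d=ray(c,u,v); return o+d*c['depth'][int(v),int(u)]
def proj(c,X):
    f=240/np.tan(np.radians(c['vfov'])/2); p=np.array(c['R'])@X+c['t']; return p[:2]/p[2]*f+[c['cx'],c['cy']]
E
python3 - <<'E'
from h import *
for n in('scene','side'):
    c=snap(n,n+'0'); print(n,c['vfov'],c['cx'],c['cy'],-np.array(c['R']).T@c['t'])
o=env.get_obs();print(o['t'],o['eef_pos'],o['ee_rot'],o['opening'])
E
```

```text
scene 47.84072178838327 323.84980692719296 234.58165373270697 [-0.31635479 -0.8108652   0.62329665]
side 49.43797812837604 308.46845686282757 242.42201514681759 [0.50115472 0.73163679 0.52353762]
0.1 [ 0.25099353 -0.5989698   0.23015889] [-9.55185543e-04  9.80385525e-01  1.97087034e-01 -1.01060698e-04] 0.0850117964964648
```

View pics/scene0.png

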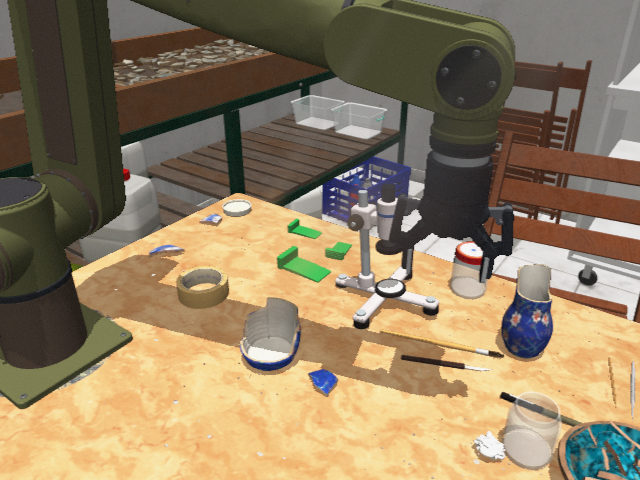

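View pics/side0.png

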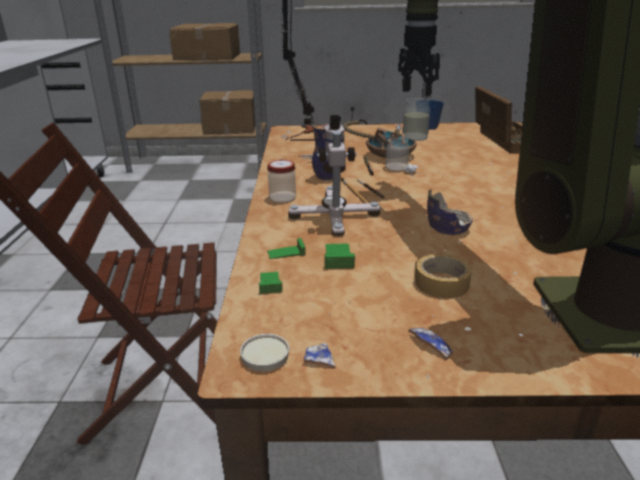

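The three green wedges are at scene pixels (303,265), (304,229) and (339,250). The first looks largest, and its thin end points at the microscope's near-left foot (343,282). I'll confirm that in an enlarged crop.

Run:
```python
from h import *
a=load('scene0')['pixels'][215:330,265:445]; a=cv2.resize(a,None,fx=4.4,fy=4.4,interpolation=cv2.INTER_CUBIC); cv2.imwrite('pics/c1.png',a)
a=load('side0')['pixels'][190:300,250:400]; a=cv2.resize(a,None,fx=5,fy=5,interpolation=cv2.INTER_CUBIC); cv2.imwrite('pics/c2.png',a)
```

```text
(no output)
```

View pics/c1.png

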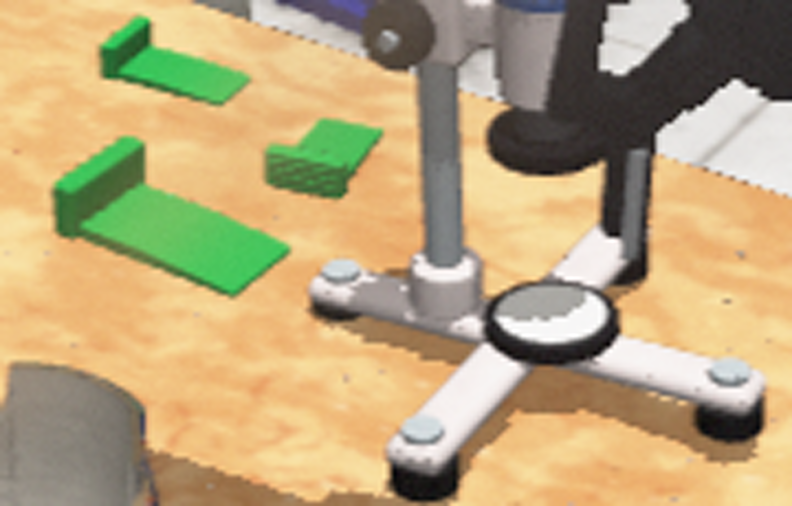

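View pics/c2.png

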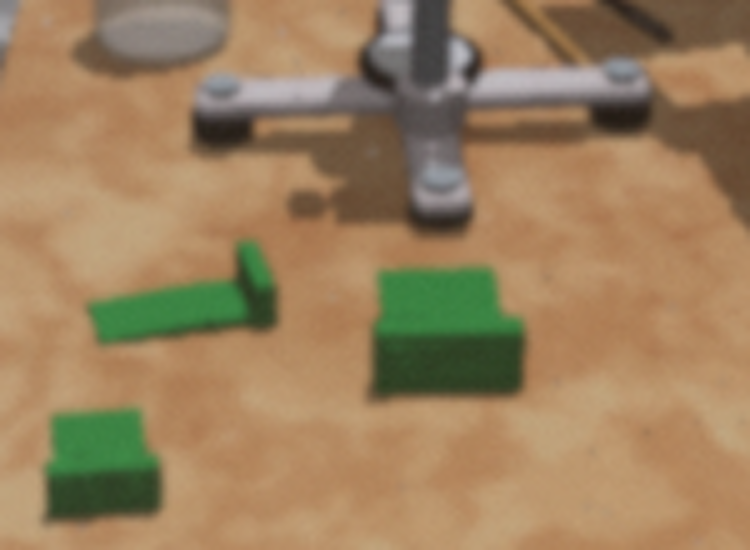

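Run:
```python
from h import *
from scipy.optimize import least_squares
S=load('scene0');D=load('side0')
s=lambda u,v:(265+(u+.5)/4.4-.5,215+(v+.5)/4.4-.5)
d=lambda u,v:(250+(u+.5)/5-.5,190+(v+.5)/5-.5)
for n,p in dict(short=(341,270),xa=(423,430),fy=(729,372)).items(): print(n,onz(S,*s(*p),.031-(.008 if n=='short' else -.008 if n=='fy' else 0)).round(4),dep(S,*s(*p)).round(4))
for n,p in dict(short=(440,177),xa=(620,70),xb=(222,85)).items(): print('side',n,onz(D,*d(*p),.031-(.008 if n=='short' else 0)).round(4),dep(D,*d(*p)).round(4))
for p in [(290,247),(234,295)]: print('thin S',onz(S,*s(*p),.002).round(4))
for p in [(493,267),(378,270)]: print('thin D',onz(D,*d(*p),.002).round(4))
for p in [(375,395),(520,390)]: print('back bottom D',onz(D,*d(*p),0).round(4))
for p in [(378,333),(523,320)]: print('back top D',onz(D,*d(*p),.03).round(4))
for p in [(55,188),(121,138),(143,142)]: print('tab top S',onz(S,*s(*p),.03).round(4))
# fit: model points (wedge frame)
M=[(S,s(290,247),(.025,-.0525,.002)),(S,s(234,295),(-.025,-.0525,.002)),(S,s(290,247),(-.025,-.0525,.002)),(S,s(234,295),(.025,-.0525,.002))]
```

```text
short [ 0.4552 -0.309   0.023 ] [ 0.4558 -0.3086  0.0225]
xa [ 0.3648 -0.4094  0.031 ] [ 0.3664 -0.4085  0.0296]
fy [ 0.4639 -0.4981  0.039 ] [ 0.4646 -0.4979  0.0385]
side short [ 0.4572 -0.3092  0.023 ] [ 0.4572 -0.3079  0.0236]
side xa [ 0.3682 -0.4067  0.031 ] [ 0.3684 -0.4055  0.0315]
side xb [ 0.5565 -0.3957  0.031 ] [ 0.5564 -0.3954  0.0311]
thin S [ 0.4847 -0.2601  0.002 ]
thin S [ 0.4353 -0.2625  0.002 ]
thin D [ 0.4361 -0.2628  0.002 ]
thin D [ 0.4856 -0.2614  0.002 ]
back bottom D [ 0.4887 -0.1589  0.    ]
back bottom D [ 0.4312 -0.1614  0.    ]
back top D [ 0.4874 -0.1554  0.03  ]
back top D [ 0.4304 -0.1644  0.03  ]
tab top S [ 0.4263 -0.1628  0.03  ]
tab top S [ 0.4825 -0.1588  0.03  ]
tab top S [ 0.4858 -0.1702  0.03  ]
```

Scene crop: the large wedge has its tab at left (55–143, 140–235) and its thin-end corners at (290,247) and (234,295), pointing at the short foot under the cap at (341,270). The side crop agrees: the tab's back bottom edge runs (375,395)–(520,390). By size, this one measures 50 mm wide by about 105 mm long, matching the description. The other two are smaller.

I'll spin the tool so both fingers bear on the tab.

Request:
{"fn": "step_arm", "kwargs": {"motion": [{"spin": -7,"jaw": 0.35},{"spin": -7},{"spin": -7},{"spin": -7},{"spin": -7},{"spin": -7},{"spin": -7},{"spin": -7},{"spin": -7},{"spin": -6.5}]}}

```text
$.motion[0]: bad value
```

Run:
```python
from h import *
from scipy.spatial.transform import Rotation as T
o=env.get_obs();q=o['ee_rot'];R=T.from_quat(np.roll(q,-1)).as_matrix()
print(o['t'],o['eef_pos'],R.round(4),o['opening'],o['q'])
# microscope upper extents from both depth clouds
for n in('scene0','side0'):
    c=load(n);v,u=np.mgrid[0:480,0:640];f=240/np.tan(np.radians(c['vfov'])/2)
    P=np.stack([(u-c['cx'])/f,(v-c['cy'])/f,np.ones_like(u)],-1)*c['depth'][...,None]
    W=(P.reshape(-1,3)-c['t'])@np.array(c['R'])
    W=W[(c['depth'].ravel()>0)&(abs(W[:,0]-.46)<.1)&(W[:,1]>-.45)&(W[:,1]<-.2)]
    for a in np.arange(.06,.26,.02):
        w=W[abs(W[:,2]-a)<.01]
        if len(w):print(n,a.round(2),len(w),w[:,0].min().round(3),w[:,0].max().round(3),w[:,1].max().round(3))
```

```text
0.1 [ 0.25099353 -0.5989698   0.23015889] [[ 9.223e-01  3.864e-01 -6.000e-04]
 [ 3.864e-01 -9.223e-01  1.800e-03]
 [ 2.000e-04 -1.900e-03 -1.000e+00]] 0.0850117964964648 [-1.25661901e+00  1.24435658e-01  1.65157093e+00  2.03620192e-05
  1.36750700e+00 -8.25985633e-02]
scene0 0.06 81 0.448 0.46 -0.354
scene0 0.08 87 0.447 0.462 -0.351
scene0 0.1 89 0.446 0.464 -0.35
scene0 0.12 309 0.432 0.47 -0.345
scene0 0.14 184 0.438 0.467 -0.345
scene0 0.16 279 0.415 0.472 -0.339
scene0 0.18 582 0.413 0.496 -0.331
scene0 0.2 354 0.438 0.473 -0.334
scene0 0.22 298 0.437 0.478 -0.34
scene0 0.24 143 0.446 0.47 -0.386
side0 0.06 64 0.452 0.468 -0.349
side0 0.08 66 0.453 0.468 -0.346
side0 0.1 67 0.45 0.468 -0.344
side0 0.12 165 0.437 0.487 -0.342
side0 0.14 67 0.451 0.485 -0.337
side0 0.16 219 0.417 0.497 -0.325
side0 0.18 373 0.417 0.501 -0.324
side0 0.2 215 0.443 0.483 -0.33
side0 0.22 198 0.443 0.482 -0.334
side0 0.24 84 0.45 0.472 -0.382
```

The call was refused, probably because every row needs all the keys.

Request:
{"fn": "step_arm", "kwargs": {"motion": [{"jaw": 0.35,"x": 0,"y": 0,"z": 0,"spin": -7},{"jaw": 0.35,"x": 0,"y": 0,"z": 0,"spin": -7},{"jaw": 0.35,"x": 0,"y": 0,"z": 0,"spin": -7},{"jaw": 0.35,"x": 0,"y": 0,"z": 0,"spin": -7},{"jaw": 0.35,"x": 0,"y": 0,"z": 0,"spin": -7},{"jaw": 0.35,"x": 0,"y": 0,"z": 0,"spin": -7},{"jaw": 0.35,"x": 0,"y": 0,"z": 0,"spin": -7},{"jaw": 0.35,"x": 0,"y": 0,"z": 0,"spin": -7},{"jaw": 0.35,"x": 0,"y": 0,"z": 0,"spin": -7},{"jaw": 0.35,"x": 0,"y": 0,"z": 0,"spin": -6.5}]}}

```text
t: 0.93
eef_pos: [0.2511, -0.5991, 0.2305]
ee_rot: [-0.001, 0.691, 0.723, 0.0]
wrist_force: [0.3, 0.1, -0.3]
opening: 0.0299
finger_force: 0.0
```

Request:
{"fn": "step_arm", "kwargs": {"motion": [{"jaw": 0.35,"x": 3.9,"y": 0.8,"z": 0,"spin": 0},{"jaw": 0.35,"x": 3.9,"y": 0.8,"z": 0,"spin": 0},{"jaw": 0.35,"x": 3.9,"y": 0.8,"z": 0,"spin": 0},{"jaw": 0.35,"x": 3.9,"y": 0.8,"z": 0,"spin": 0},{"jaw": 0.35,"x": 3.9,"y": 0.8,"z": 0,"spin": 0},{"jaw": 0.35,"x": 3.9,"y": 0.8,"z": 0,"spin": 0},{"jaw": 0.35,"x": 3.9,"y": 0.8,"z": 0,"spin": 0},{"jaw": 0.35,"x": 3.9,"y": 0.9,"z": 0,"spin": 0},{"jaw": 0.35,"x": 3.9,"y": 0.9,"z": 0,"spin": 0},{"jaw": 0.35,"x": 3.9,"y": 0.9,"z": 0,"spin": 0},{"jaw": 0.35,"x": 3.9,"y": 0.9,"z": 0,"spin": 0},{"jaw": 0.35,"x": 3.9,"y": 0.9,"z": 0,"spin": 0}]}}

```text
t: 1.93
eef_pos: [0.3334, -0.1261, 0.2309]
ee_rot: [0.0, 0.694, 0.72, 0.0]
wrist_force: [0.5, -0.3, 0.3]
opening: 0.0297
finger_force: 0.0
```

Request:
{"fn": "step_arm", "kwargs": {"motion": [{"jaw": 0.35,"x": 0,"y": 3.1,"z": 0,"spin": 0},{"jaw": 0.35,"x": 0,"y": 3.1,"z": 0,"spin": 0},{"jaw": 0.35,"x": 0.2,"y": 3.1,"z": 0,"spin": 0},{"jaw": 0.35,"x": 0.2,"y": 3.1,"z": 0,"spin": 0},{"jaw": 0.35,"x": 0,"y": 0,"z": 3.5,"spin": 0},{"jaw": 0.35,"x": 0,"y": 0,"z": 3.5,"spin": 0},{"jaw": 0.35,"x": 0,"y": 0,"z": 3.5,"spin": 0},{"jaw": 0.35,"x": 0,"y": 0,"z": 3.5,"spin": 0},{"jaw": 0.35,"x": 0,"y": 0,"z": 3.5,"spin": 0},{"jaw": 0.35,"x": 0,"y": 0,"z": 2.0,"spin": 0},{"jaw": 0.35,"x": 0,"y": 0,"z": 1.0,"spin": 0},{"jaw": 0.35,"x": 0,"y": 0,"z": 0,"spin": 0}]}}

```text
t: 2.93
eef_pos: [0.4553, -0.1182, 0.0235]
ee_rot: [-0.003, 0.693, 0.721, -0.001]
wrist_force: [0.2, 0.1, 0.5]
opening: 0.0298
finger_force: 0.0
```

Run:
```python
from h import *
S=snap('scene','s1');D=snap('side','d1')
a=cv2.resize(S['pixels'][190:330,235:435],None,fx=4,fy=4,interpolation=cv2.INTER_CUBIC)
cv2.imwrite('pics/s1c.png',a)
o=env.get_obs();print(o['eef_pos'],o['ee_rot'],o['wrist_force'],o['q'])
```

```text
[ 0.4582219  -0.11932448  0.02711465] [4.38767738e-04 6.93178173e-01 7.20766113e-01 1.97260483e-04] [0.17289393 0.14792673 0.28091347] [-3.68205704e-01 -4.09773195e-02  2.19411686e+00  2.86079537e-05
  9.87491272e-01 -4.07239167e-01]
```

View pics/s1c.png

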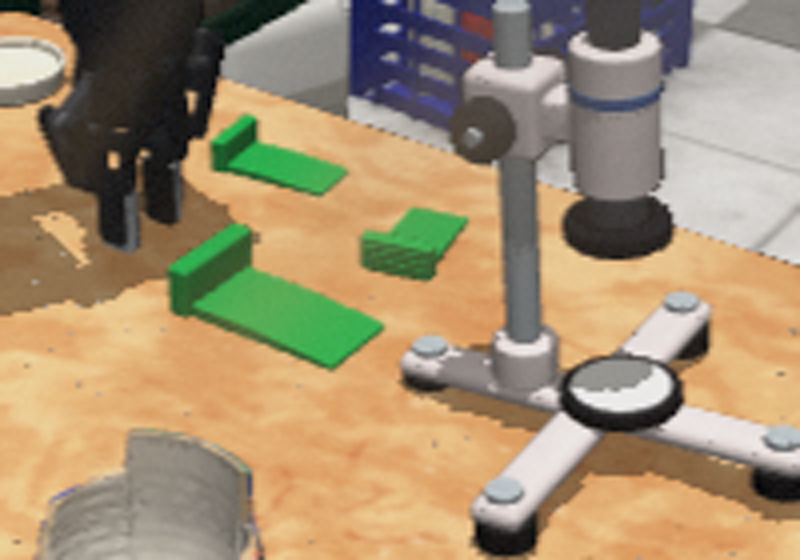

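The two fingertips at crop (120,245) and (165,218) stand behind the tab, square to it and clear. Next I'll lower them and approach the tab.

Request:
{"fn": "step_arm", "kwargs": {"motion": [{"jaw": 0.35,"x": 0,"y": 0,"z": 0.9,"spin": 0},{"jaw": 0.35,"x": 0,"y": 0.1,"z": 0.8,"spin": 0},{"jaw": 0.35,"x": -1.0,"y": 0,"z": 0,"spin": 0},{"jaw": 0.35,"x": -1.0,"y": 0,"z": 0,"spin": 0},{"jaw": 0.35,"x": -0.5,"y": 0,"z": 0,"spin": 0},{"jaw": 0.35,"x": -0.5,"y": 0,"z": 0,"spin": 0},{"jaw": 0.35,"x": -0.5,"y": 0,"z": 0,"spin": 0},{"jaw": 0.35,"x": -0.5,"y": 0,"z": 0,"spin": 0},{"jaw": 0.35,"x": 0,"y": 0,"z": 0,"spin": 0},{"jaw": 0.35,"x": 0,"y": 0,"z": 0,"spin": 0}]}}

```text
t: 3.87
eef_pos: [0.4602, -0.1594, 0.0094]
ee_rot: [0.0, 0.693, 0.721, -0.0]
wrist_force: [0.4, 0.5, 0.1]
opening: 0.0296
finger_force: 0.0
```

```bash
cat > m.py <<'E'
from h import *
import sys
# wedge pose from green mask in scene+side depth: fit rectangle of level/ramp top
def wedge(c,near,r=.1):
    hsv=cv2.cvtColor(c['pixels'],cv2.COLOR_BGR2HSV);m=cv2.inRange(hsv,(45,100,50),(80,255,255))
    n,l,st,ce=cv2.connectedComponentsWithStats(m)
    for i in range(1,n):
        if st[i,4]<60: continue
        p=onz(c,*ce[i],.01)
        v,u=np.where(l==i);P=np.array([dep(c,a,b) for a,b in zip(u,v)])
        box=cv2.minAreaRect(P[:,:2].astype(np.float32))
        print(st[i,4],p.round(3),'box',np.round(box[0],4),np.round(box[1],4),round(box[2],1), 'y',P[:,1].min().round(4),P[:,1].max().round(4))
for n in('scene','side'):
    c=env.read_camera(n);print(n);wedge(c,0)
o=env.get_obs();print(o['t'],o['eef_pos'],o['wrist_force'])
E
python3 m.py
python3 - <<'E'
from h import *
S=load('s1')
s=lambda u,v:(235+(u+.5)/4-.5,190+(v+.5)/4-.5)
for p,z in (((431,345),.023),((505,490),.031),((784,437),.039),((681,301),.031)): print(onz(S,*s(*p),z).round(4))
E
```

```text
scene
151 [ 0.585 -0.133  0.01 ] box [ 0.1446 -0.4518] [1.1678 0.0454] 35.7 y -0.8109 -0.0978
295 [ 0.553 -0.233  0.01 ] box [ 0.1348 -0.4961] [1.0988 0.055 ] 32.0 y -0.8109 -0.2023
871 [ 0.456 -0.219  0.01 ] box [ 0.1095 -0.5213] [1.024  0.1114] 40.4 y -0.8109 -0.1722
side
330 [ 0.564 -0.217  0.01 ] box [ 0.5684 -0.222 ] [0.0719 0.0439] 14.0 y -0.2509 -0.2036
347 [ 0.459 -0.211  0.01 ] box [ 0.4591 -0.2079] [0.1291 0.0326] 87.3 y -0.2721 -0.144
366 [ 0.592 -0.095  0.01 ] box [0.5575 0.2939] [0.0367 0.8819] 4.9 y -0.1455 0.7316
3.9667 [ 0.46003846 -0.15896131  0.00926411] [-1.12572523  0.0025838  -0.55780134]
[ 0.4558 -0.3092  0.023 ]
[ 0.3655 -0.4093  0.031 ]
[ 0.4651 -0.4982  0.039 ]
[ 0.5548 -0.3981  0.031 ]
```

```bash
cat > m.py <<'E'
from h import *
def thin(c):
    hsv=cv2.cvtColor(c['pixels'],cv2.COLOR_BGR2HSV);m=cv2.inRange(hsv,(45,100,50),(80,255,255))
    n,l,st,ce=cv2.connectedComponentsWithStats(m);i=1+np.argmax(st[1:,4])
    k,_=cv2.findContours((l==i).astype(np.uint8),cv2.RETR_EXTERNAL,cv2.CHAIN_APPROX_NONE)
    t=cv2.approxPolyDP(k[0],2,True)[:,0]
    return [(p,onz(c,*p,.002 if j<0 else .03).round(4)) for j,p in enumerate(t)],[(q,onz(c,*q,.002).round(4)) for q in t[np.argsort(-t@[1,.6])[:2]]]
if __name__=='__main__':
    for c in(load('scene0'),snap('scene','sx')):
        a,b=thin(c);print([tuple(map(int,x[0])) for x in a]);print(b)
    o=env.get_obs();print(o['t'],o['eef_pos'],o['wrist_force'])
E
python3 m.py
```

```text
[(278, 256), (278, 267), (294, 270), (315, 281), (330, 271), (297, 256), (293, 258), (297, 249), (295, 246)]
[(array([330, 271], dtype=int32), array([ 0.4833, -0.2597,  0.002 ])), (array([315, 281], dtype=int32), array([ 0.434 , -0.2563,  0.002 ]))]
[(283, 258), (285, 270), (299, 272), (323, 283), (336, 273), (304, 259), (297, 261), (301, 248)]
[(array([336, 273], dtype=int32), array([ 0.4842, -0.2745,  0.002 ])), (array([323, 283], dtype=int32), array([ 0.4375, -0.2741,  0.002 ]))]
4.0167 [ 0.46003867 -0.15885748  0.00924056] [0.28584195 0.34954919 0.22437773]
```

Request:
{"fn": "step_arm", "kwargs": {"motion": [{"jaw": 0.35,"x": -0.3,"y": 0,"z": 0,"spin": 0.6},{"jaw": 0.35,"x": -0.3,"y": 0,"z": 0,"spin": 0.6},{"jaw": 0.35,"x": -0.3,"y": 0,"z": 0,"spin": 0.6},{"jaw": 0.35,"x": -0.3,"y": 0,"z": 0,"spin": 0.6},{"jaw": 0.35,"x": -0.3,"y": 0,"z": 0,"spin": 0.3},{"jaw": 0.35,"x": -0.3,"y": 0,"z": 0,"spin": 0},{"jaw": 0.35,"x": -0.3,"y": 0,"z": 0,"spin": 0},{"jaw": 0.35,"x": -0.3,"y": 0,"z": 0,"spin": 0},{"jaw": 0.35,"x": -0.3,"y": 0,"z": 0,"spin": 0},{"jaw": 0.35,"x": -0.3,"y": 0,"z": 0,"spin": 0},{"jaw": 0.35,"x": 0,"y": 0,"z": 0,"spin": 0},{"jaw": 0.35,"x": 0,"y": 0,"z": 0,"spin": 0}]}}

```text
t: 5.02
eef_pos: [0.4603, -0.1893, 0.0093]
ee_rot: [0.0, 0.71, 0.704, -0.0]
wrist_force: [0.5, 1.2, 0.4]
opening: 0.0299
finger_force: 0.7
```

```bash
python3 m.py
python3 - <<'E'
from h import *
a=load('sx')['pixels'];D=snap('side','dx')['pixels']
z=lambda a,u,v:cv2.resize(a[v:v+140,u:u+100],None,fx=4,fy=4,interpolation=cv2.INTER_CUBIC)
cv2.imwrite('pics/p3.png',np.hstack([z(a,280,190),z(D,290,160)]))
E
```

```text
[(278, 256), (278, 267), (294, 270), (315, 281), (330, 271), (297, 256), (293, 258), (297, 249), (295, 246)]
[(array([330, 271], dtype=int32), array([ 0.4833, -0.2597,  0.002 ])), (array([315, 281], dtype=int32), array([ 0.434 , -0.2563,  0.002 ]))]
[(299, 272), (302, 276), (331, 288), (338, 286), (334, 281), (338, 274), (312, 263)]
[(array([338, 286], dtype=int32), array([ 0.4463, -0.3052,  0.002 ])), (array([331, 288], dtype=int32), array([ 0.4322, -0.2977,  0.002 ]))]
5.0667 [ 0.46027841 -0.1893214   0.00930105] [-0.43851349  1.16612309  0.03690144]
```

View pics/p3.png

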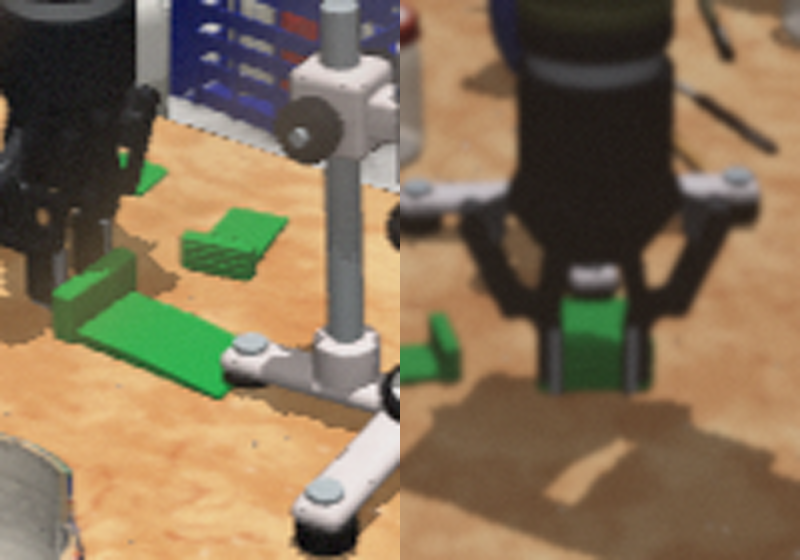

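The left panel shows the thin end meeting the foot rim at (235,370). The right panel shows the foot (592,275) centred over the wedge (560–627). I'll keep pushing.

Request:
{"fn": "step_arm", "kwargs": {"motion": [{"jaw": 0.35,"x": -0.3,"y": 0,"z": 0,"spin": 0},{"jaw": 0.35,"x": -0.3,"y": 0,"z": 0,"spin": 0},{"jaw": 0.35,"x": -0.3,"y": 0,"z": 0,"spin": 0},{"jaw": 0.35,"x": -0.3,"y": 0,"z": 0,"spin": 0},{"jaw": 0.35,"x": -0.3,"y": 0,"z": 0,"spin": 0},{"jaw": 0.35,"x": -0.3,"y": 0,"z": 0,"spin": 0},{"jaw": 0.35,"x": -0.3,"y": 0,"z": 0,"spin": 0},{"jaw": 0.35,"x": -0.3,"y": 0,"z": 0,"spin": 0},{"jaw": 0.35,"x": -0.3,"y": 0,"z": 0,"spin": 0},{"jaw": 0.35,"x": -0.3,"y": 0,"z": 0,"spin": 0},{"jaw": 0.35,"x": -0.3,"y": 0,"z": 0,"spin": 0},{"jaw": 0.35,"x": 0,"y": 0,"z": 0,"spin": 0}]}}

```text
t: 6.12
eef_pos: [0.4601, -0.2229, 0.0093]
ee_rot: [0.0, 0.71, 0.704, -0.0]
wrist_force: [-0.1, 1.0, 0.8]
opening: 0.0296
finger_force: 0.1
```

Run:
```python
from h import *
a=snap('scene','s4')['pixels']
cv2.imwrite('pics/p4.png',cv2.resize(a[195:335,280:450],None,fx=4,fy=4,interpolation=cv2.INTER_CUBIC))
o=env.get_obs();print(o['eef_pos'],o['wrist_force'])
```

```text
[ 0.46007593 -0.22287185  0.00935088] [ 0.4249049  -0.27574451 -0.21793727]
```

View pics/p4.png

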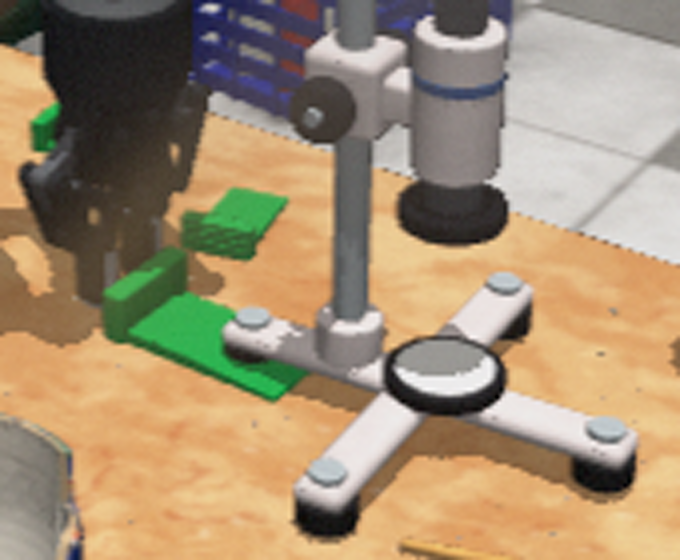

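The foot is riding up the ramp: its cap is at crop (253,317) and the wedge's thin corner at (277,398). I'll push 30 mm more.

Request:
{"fn": "step_arm", "kwargs": {"motion": [{"jaw": 0.35,"x": -0.3,"y": 0,"z": 0,"spin": 0},{"jaw": 0.35,"x": -0.3,"y": 0,"z": 0,"spin": 0},{"jaw": 0.35,"x": -0.3,"y": 0,"z": 0,"spin": 0},{"jaw": 0.35,"x": -0.3,"y": 0,"z": 0,"spin": 0},{"jaw": 0.35,"x": -0.3,"y": 0,"z": 0,"spin": 0},{"jaw": 0.35,"x": -0.3,"y": 0,"z": 0,"spin": 0},{"jaw": 0.35,"x": -0.3,"y": 0,"z": 0,"spin": 0},{"jaw": 0.35,"x": -0.3,"y": 0,"z": 0,"spin": 0},{"jaw": 0.35,"x": -0.3,"y": 0,"z": 0,"spin": 0},{"jaw": 0.35,"x": -0.3,"y": 0,"z": 0,"spin": 0},{"jaw": 0.35,"x": 0,"y": 0,"z": 0,"spin": 0},{"jaw": 0.35,"x": 0,"y": 0,"z": 0,"spin": 0}]}}

```text
t: 7.17
eef_pos: [0.4598, -0.2523, 0.0094]
ee_rot: [0.0, 0.71, 0.704, -0.0]
wrist_force: [-0.3, 3.5, 0.7]
opening: 0.03
finger_force: 1.4
```

Run:
```python
from h import *
c=load('s4');print('before thin',onz(c,349,294,.002),'cap',onz(c,342.9,273.9,.029))
a=snap('scene','s5')['pixels']
cv2.imwrite('pics/p5.png',cv2.resize(a[235:335,300:450],None,fx=5,fy=5,interpolation=cv2.INTER_CUBIC))
o=env.get_obs();print(o['eef_pos'],o['wrist_force'])
```

```text
before thin [ 0.43565447 -0.33886324  0.002     ] cap [ 0.45472787 -0.31106363  0.029     ]
[ 0.45979123 -0.25231688  0.00934163] [-0.13169503  1.89622599  1.05359719]
```

View pics/p5.png

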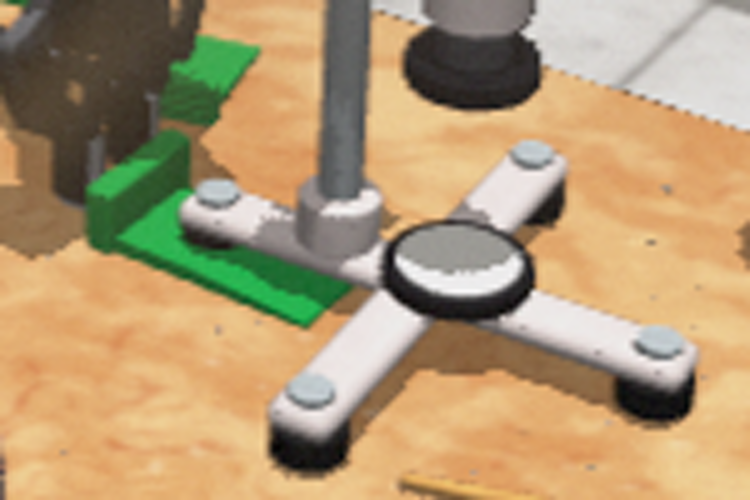

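Run:
```python
from h import *
c=load('s5');s=lambda u,v:(300+(u+.5)/5-.5,235+(v+.5)/5-.5)
for p in((217,193),(660,342),(311,390),(531,154)):
    u,v=s(*p); z=np.median([dep(c,round(u)+i,round(v)+j)[2] for i in(-1,0,1) for j in(0,1)]); print(p,z.round(4),onz(c,u,v,.031).round(4))
print('thin',onz(c,*s(308,327),.002).round(4), 'tabtop near',onz(c,*s(88,187),.03).round(4))
```

```text
(217, 193) 0.0318 [ 0.4544 -0.3115  0.031 ]
(660, 342) 0.0312 [ 0.4649 -0.5011  0.031 ]
(311, 390) 0.0324 [ 0.3652 -0.4114  0.031 ]
(531, 154) 0.0311 [ 0.5541 -0.4006  0.031 ]
thin [ 0.4324 -0.3694  0.002 ] tabtop near [ 0.4292 -0.2656  0.03  ]
```

The microscope is already level, with all caps at about 31–32 mm. The foot sits at wedge y ≈ 6 mm, so I'll push 8 mm more to centre it in the window, then draw straight back.

Request:
{"fn": "step_arm", "kwargs": {"motion": [{"jaw": 0.35,"x": -0.2,"y": 0,"z": 0,"spin": 0},{"jaw": 0.35,"x": -0.2,"y": 0,"z": 0,"spin": 0},{"jaw": 0.35,"x": -0.2,"y": 0,"z": 0,"spin": 0},{"jaw": 0.35,"x": -0.2,"y": 0,"z": 0,"spin": 0},{"jaw": 0.35,"x": 0,"y": 0,"z": 0,"spin": 0},{"jaw": 0.35,"x": 0,"y": 0,"z": 0,"spin": 0},{"jaw": 0.35,"x": 0.5,"y": 0,"z": 0,"spin": 0},{"jaw": 0.35,"x": 2,"y": 0,"z": 0,"spin": 0},{"jaw": 0.35,"x": 3,"y": 0,"z": 0,"spin": 0},{"jaw": 0.35,"x": 3,"y": 0,"z": 0,"spin": 0},{"jaw": 0.35,"x": 3,"y": 0,"z": -2,"spin": 0},{"jaw": 0.35,"x": 0,"y": 0,"z": -3,"spin": 0}]}}

```text
t: 8.22
eef_pos: [0.4569, -0.1404, 0.0557]
ee_rot: [-0.004, 0.709, 0.706, -0.002]
wrist_force: [0.8, -0.5, -0.3]
opening: 0.0296
finger_force: 0.0
```

Request:
{"fn": "step_arm", "kwargs": {"motion": [{"jaw": 0.35,"x": 0,"y": 0,"z": -3,"spin": 0},{"jaw": 0.35,"x": 0,"y": 0,"z": -3,"spin": 0},{"jaw": 0.35,"x": 0,"y": 0,"z": 0,"spin": 0},{"jaw": 0.35,"x": 0,"y": 0,"z": 0,"spin": 0},{"jaw": 0.35,"x": 0,"y": 0,"z": 0,"spin": 0},{"jaw": 0.35,"x": 0,"y": 0,"z": 0,"spin": 0}]}}

```text
t: 8.72
eef_pos: [0.4596, -0.1448, 0.1177]
ee_rot: [-0.001, 0.71, 0.704, -0.001]
wrist_force: [0.1, -1.0, -0.7]
opening: 0.0296
finger_force: 0.0
```

Run:
```python
from h import *
a=snap('scene','s6')['pixels'];d=snap('side','d6')['pixels']
z=lambda a,u,v,w:cv2.resize(a[v:v+120,u:u+w],None,fx=4,fy=4,interpolation=cv2.INTER_CUBIC)
cv2.imwrite('pics/p6.png',np.hstack([z(a,310,225,120),z(d,295,180,80)]))
o=env.get_obs();print(o['t'],o['eef_pos'],o['wrist_force'])
```

```text
8.8167 [ 0.45957601 -0.14475107  0.11748908] [ 1.42304489 -0.56643648  0.47190531]
```

View pics/p6.png

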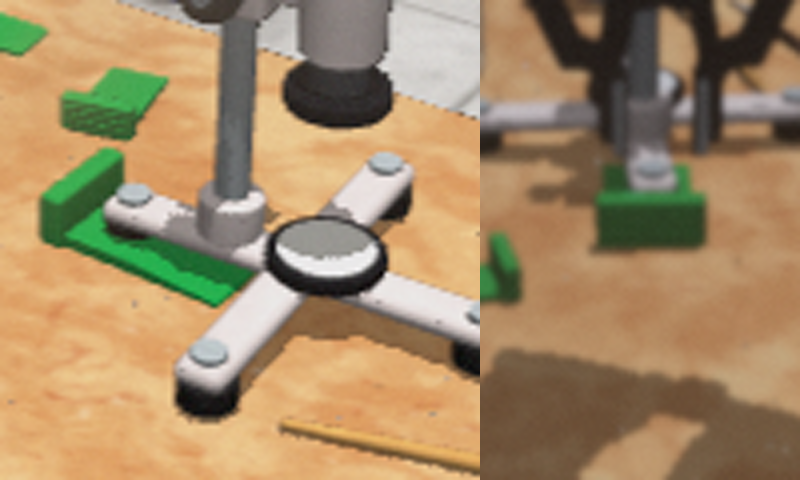

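Run:
```python
from h import *
c=load('s6');s=lambda u,v:(310+(u+.5)/4-.5,225+(v+.5)/4-.5)
for p in((135,195),(386,163),(209,352)): print(p,dep(c,*np.round(s(*p)))[2].round(4),onz(c,*s(*p),.031).round(4))
print('thin',onz(c,*s(220,306),.002).round(4),'tab top',onz(c,*s(41,199),.03).round(4))
d=load('d6');t=lambda u,v:(295+(u-480+.5)/4-.5,180+(v+.5)/4-.5)
for p,z in(((598,246),0),((703,244),0),((653,163),.031)): print(p,onz(d,*t(*p),z).round(4))
```

```text
(135, 195) 0.0317 [ 0.4543 -0.3125  0.031 ]
(386, 163) 0.0316 [ 0.5546 -0.4011  0.031 ]
(209, 352) 0.0312 [ 0.3652 -0.4115  0.031 ]
thin [ 0.4331 -0.3768  0.002 ] tab top [ 0.4251 -0.2752  0.03  ]
(598, 246) [ 0.4877 -0.2769  0.    ]
(703, 244) [ 0.4305 -0.2776  0.    ]
(653, 163) [ 0.4564 -0.3162  0.031 ]
```

The wedge's middle is at y ≈ -0.326 and the foot at about -0.314, so the foot stands at wedge y ≈ 10–13 mm, on the level top. The microscope is level, it has shifted by only about 1 mm, and the gripper is clear.

```bash
python3 -c "
from station import env
print(env.sign_off())"
```

```text
the job is handed in; nothing more can be done
None
```

The largest green wedge is under the short foot, which stands on its level top about 10–13 mm past the wedge's middle; the microscope measures level, shifted about 1 mm, and the job is handed in with the gripper clear (rocking was judged from foot heights, not tested by touch).

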